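# Swap the keyhole caddy for a lipped bin on the louvre rack

### The arm

A 6-joint arm with a two-finger parallel gripper is mounted at the origin on a cart in front of the work surface, level with it; the furniture and walls round the work are solid. World frame = base frame: x ahead of the robot, y to its left, z up, the work surface at z = 0. Lengths are in m, angles in degrees, forces in N, time in s.
With the tool pointing down it reaches from about 0.35 to 0.875 m from the base axis. Payload 4.2 kg.
Tool frame: the origin (TCP) lies midway between the tips of the shut fingers; the grasp point (between the pads) lies 19 mm behind it; z points along the fingers, y is the line along which they close (so a half turn about z gives the same grasp; the last joint's range is limited). The gripper opens to 87 mm and grips with 3 to 60 N. Pads are 19 mm wide; open, the fingers measure 117 mm over their backs; the gripper's body (75 mm by 190 mm) begins 51 mm behind the grasp point.
Start: joints at [90.734, 22.042, 0.453, 0, -68.411, -14.817], TCP at [0.152, 0.606, 0.223] pointing down, gripper open.
Joint ranges: [-179.83, 179.83], [-69.29, 118.12], [-61.27, 80.66], [-181.25, 117.63], [-171.15, -9.14], [-177.46, 177.46]. Speed limits (degrees/s): [159.86, 159.86, 180, 180, 180, 180].

### API

Orientations are given as [roll, pitch, yaw] about the fixed x, y, z axes, in that order (R = Rz(yaw) Ry(pitch) Rx(roll)).
In Python, from workcell import env gives the robot as it stands. The module is installed in compiled form; this text tells all that it offers. Calls block until the motion is done:
- env.goto(position, orientation): joint-space move of the TCP to a pose.
- env.move_straight(position, rotation=None, rate=0.15, force_limit=None): straight line of the TCP; rotation=None keeps the orientation; rate is the mean speed in m/s. With force_limit (N) it stops when the force on the tool has changed by that much, and returns True; else False.
- env.set_joints(angles): joint-space move.
- env.gripper_to(opening, grasp_force=None): opening from 0.0 (shut) to 1.0 (fully open); grasp_force is the grip in N (None keeps the last); returns when the fingers have stopped.
- env.dwell(seconds).
- env.inverse_kinematics(position, orientation): joint angles nearest the present ones, or None.
- env.read_state(): the state.
- env.grab_frame(name): name is "side" or "top"; returns a dict with "image" (400x640x3 uint8, blue, green, red), "fx", "fy", "cx", "cy" (pixels), "position" and "orientation" of the camera in the world. Camera axes: x right, y up, looking along -z (the intrinsics and any distortion apply to the point x, -y, -z); pixel columns grow to the right and rows downward; lengths in m; the calibration is good to about 2 mm. A picture is of the moment at which its call begins. There is no depth.
A pose or a line that the arm cannot do raises env.Unreachable and nothing moves.
- env.close_job(): hands the job in; it is judged then, once.
Trained networks look in a picture, given as the dict that the camera call returned (one of the last four; its "shot" number tells which), for a name from the list of things; names that differ only in an ending like _2 or _b are one class to them, and where a whole thing is asked for, a point or a joint stands for the part that bears it (a point fixed in the world has none). Each returns a list of dicts, best first, with "score" (0 to 1); they miss things now and then, are a little off and sometimes report something else, mostly with a low value. They report only what shows in the picture. A call takes as long as a camera call. They do not tell look-alikes from the thing itself.
- env.search_frame(picture, thing): "xyz" ([x, y, z] in m, in world coordinates, good to about 4 mm: the middle of the surface that is visible of it).
- env.trace(picture, thing): "mask" (400x640 bool, what is visible of it).
The state is a dict: "clock": time; "joint_positions": joint angles; "qvel": joint speeds; "joint_torque": joint torques, N m; "position": TCP position; "tool_rot": TCP orientation; "force": force on the tool from outside, world axes, zero at the start; "wrist_torque": the same for the moment, N m; "opening": opening from 0.0 (shut) to 1.0 (fully open); "finger_force": force on a finger pad.
Only numpy, scipy, OpenCV 4.12 (cv2) and the standard library are available. Lean on these libraries where they do the work, as an engineer would, in place of code of your own. Each camera call takes 0.05 s, during which the arm holds its last target. There are 200 camera calls.

### The job

Take the white caddy off the rack: slide it up until the stud stands in the wide end of its keyhole, draw it off and stand it upright on the grey card. Then hang the yellow bin, with the plaster blank still in it, in the gap it left on the lower rail: carry it level, lift its lip over the louvre tongues and let it down until the lip has caught and the bin hangs squarely. Leave the other things where they are.

Things in the scene. Friction and masses are not known exactly. Their poses are not given: they have to be found in the camera images.
- rack: Fixed upright plywood rack, 480 mm wide, 380 high. Origin: foot of the board's front face, mid-width; x points from the robot into the board, y left, z up; the face is x = 0. The lower rail carries a blue bin at y = +145 and a red one at y = -145 mm (64 wide, out to x = -90, z = 86 to 128; a jar in the blue one stands up to z = 173). The gap between them, 226 mm wide, is for caddy and bin.
- rack_overhang (a point): Lower front edge, above the gap's middle, of the row of small fixed bins on the upper rail (whole width, z = 302 to 344 mm, out to 90 mm from the board). To work at the gap the gripper must come in under them tilted, its body leaning back to the robot by 30 to 50 degrees, fingers pointing forward and down.
- rack_rail (a point): Top edge of the lower louvre rail at the gap's middle: 125 mm above the table, 14.5 mm in front of the board. Upturned steel tongues in a row along y, 2.5 mm thick, 16 high, leaning slightly to the robot; behind them an open channel, 13 mm wide, for a bin's lip. A rest bar below (z = 78 to 92 mm, 21 mm off the board) keeps hung things upright.
- rack_stud (a point): Middle of the shank of the headed stud that the caddy hangs on: 172 mm above the table, mid-gap, 24.5 mm off the board, pointing along the rack's -x. Spacer 16 mm diameter out to 21.5 mm, shank 6 mm diameter, 5.7 long, head 13 mm diameter, 4 thick, ending 31 mm off the board.
- caddy: White steel caddy with blue rim, loose, 180 g, empty. Origin: middle of the underside; x points to its back plate, z up. Box 60 mm deep (x), 62 mm wide (y); flat side walls, 60 mm high in front, 68 at the back: grip across the 62 mm. Back plate (3 mm, rear face at x = +30) rises to 114 mm. It hangs with its back to the board, leaning a degree or two.
- caddy_keyhole (a point): Centre of the wide end of the keyhole in the caddy's back plate: an 18 mm hole, 80 mm above its underside; an 8 mm slot runs up from it to 100 mm. Hanging, the stud sits at the slot's top: raise the caddy about 17 mm until this point is level with rack_stud (6 mm more is possible), then draw it about 12 mm towards the robot, off the head.
- bin: Yellow parts bin, loose, 130 g, on the table. Origin: middle of the underside; x points to its back wall, z up. Outside 112 mm deep (x, without lip), 64 wide (y), 64 high; walls 3 mm; sides flat and parallel, full height from x = -12 to +56 mm, falling to 33 mm at the open front. Grip across the 64 mm on the full-height part.
- bin_lip (a point): Middle of the lower edge of the lip along the top of the bin's back: x = 67.5, z = 51 mm in the bin's frame. Lip 3 mm thick, 58 wide; between it and the back wall a 10 mm slot, open below, closed by the bridge 10 mm above this edge. Hung, the tongues are in that slot under the bridge: this point is then 10 mm below rack_rail and about 5 mm nearer the board.
- blank: Oval white plaster blank, 47 x 68 x 14 mm, lying loose on the floor of the yellow bin. Origin: middle of its underside.
- card: Grey card 110 x 170 x 8 mm lying on the table, fixed. Origin: middle of the underside; x is its 110 mm side. The caddy is to stand on it.
- fish_small: White bisque fish, 63 x 104 x 77 mm; leave it alone. Origin: middle of its underside.
- fish_scaly: White bisque fish with a scaly back, 67 x 134 x 89 mm; leave it alone. Origin: middle of its underside.
- jar_blue: Paint jar with blue cap, 42 mm diameter, 86 mm high; leave it alone. Origin: middle of its underside.
- jar_grey: Paint jar with pale cap, 42 mm diameter, 82 mm high; leave it alone. Origin: middle of its underside.
- mould: Cream plaster mould block with a round hole, 51 x 98 x 95 mm; leave it alone. Origin: middle of its underside.
Mind the look-alikes: they are no part of the job. Leave any green look-alike of the caddy alone.

How it is judged:
By the outcome, as a careful person would: the job done as asked, in the order asked, and still so for the second after the job is handed in, with the robot touching nothing.
It also fails if it takes over 64 s, if anything falls off the work surface, if the arm or the gripper's body presses on something with over 40 N, if the wrist force passes 120 N, or if a joint passes its speed limit or range.

## Working session

There is one attempt and no reset: what is moved stays moved. The work goes in short steps, each a Python script; the robot and the scene stay as the last script left them, time stands still between calls to the robot, and variables do not carry over. Pictures are saved under pics/ and viewed, at most 10 in all, crops included, and the job is handed in when it is done.

```bash
mkdir -p pics
python3 - <<'E'
from workcell import env
import cv2,numpy as np
for n in("side","top"):
    f=env.grab_frame(n); cv2.imwrite(f"pics/{n}0.png",f["image"])
    print(n,{k:np.round(v,4).tolist() if not isinstance(v,str) else v for k,v in f.items() if k!="image"})
    for t in["rack","rack_overhang","rack_rail","rack_stud","caddy","caddy_keyhole","bin","bin_lip","blank","card"]:
        print(t,[(np.round(r["xyz"],3).tolist(),round(r["score"],2)) for r in env.search_frame(f,t)[:4]])
print(env.read_state()["clock"])
E
```

```text
side {'fx': 471.4895, 'fy': 471.4895, 'cx': 313.6697, 'cy': 198.9039, 'position': [-0.1395, -0.5799, 1.1965], 'orientation': [43.4912, -0.2831, -50.4697], 'shot': 1}
rack [([0.744, 0.03, 0.263], 0.93)]
rack_overhang [([0.746, 0.028, 0.266], 0.94)]
rack_rail [([0.741, 0.034, 0.262], 0.93)]
rack_stud [([0.746, 0.028, 0.264], 0.7)]
caddy [([0.714, 0.091, 0.122], 0.7), ([0.67, -0.232, 0.053], 0.68)]
caddy_keyhole [([0.673, -0.233, 0.054], 0.8), ([0.715, 0.09, 0.124], 0.73)]
bin [([0.592, -0.37, 0.081], 0.73), ([0.561, -0.192, 0.034], 0.57)]
bin_lip [([0.564, -0.191, 0.035], 0.68)]
blank [([0.529, -0.18, 0.01], 0.49), ([0.743, 0.031, 0.264], 0.15)]
card [([0.518, 0.191, 0.007], 0.59), ([0.446, 0.413, 0.074], 0.16)]
top {'fx': 444.8624, 'fy': 444.8624, 'cx': 319.9609, 'cy': 202.1447, 'position': [0.3946, -0.0843, 1.5418], 'orientation': [8.88, 3.935, -89.9044], 'shot': 2}
rack [([0.731, 0.084, 0.313], 0.73)]
rack_overhang [([0.729, 0.082, 0.309], 0.62)]
rack_rail [([0.727, 0.082, 0.312], 0.91), ([0.562, 0.431, 0.053], 0.23)]
rack_stud [([0.73, 0.085, 0.317], 0.74)]
caddy [([0.696, 0.103, 0.089], 0.77), ([0.695, -0.222, 0.006], 0.63), ([0.569, -0.198, 0.007], 0.4)]
caddy_keyhole [([0.698, -0.225, 0.01], 0.91), ([0.699, 0.102, 0.083], 0.83), ([0.429, -0.005, 0.047], 0.36)]
bin [([0.57, -0.198, 0.006], 0.63)]
bin_lip [([0.565, -0.202, 0.006], 0.73)]
blank [([0.531, -0.185, 0.018], 0.45)]
card [([0.517, 0.188, 0.008], 0.89)]
1.1
```

View pics/side0.png

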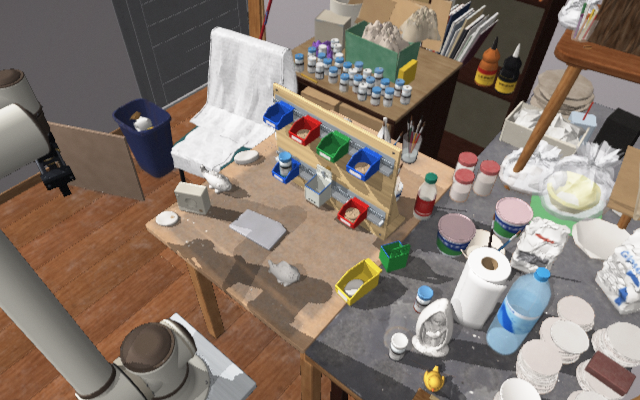

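View pics/top0.png

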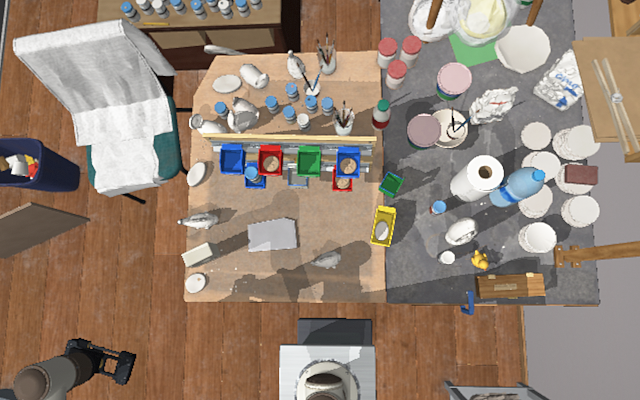

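Caddy candidates (side image): white one hanging at (318,188) in the gap between the blue and red bins, and the green look-alike at (395,255), standing on the table. I choose the white one. Bin candidates are the yellow one at (357,282), with the blank in it, and the blue/red/green rack bins; I choose the yellow one. The card is at (258,228). Next, close crops to check this and measure.

Run:
```python
import cv2,numpy as np
s=cv2.imread("pics/side0.png");t=cv2.imread("pics/top0.png")
def crop(i,x,y,w,h,k):
    o=cv2.resize(i[y:y+h,x:x+w],None,fx=k,fy=k,interpolation=cv2.INTER_CUBIC)
    for a in range((-x)%10,w,10):
        cv2.line(o,(a*k,0),(a*k,12 if (x+a)%50==0 else 5),(0,0,255),1)
    for a in range((-y)%10,h,10):
        cv2.line(o,(0,a*k),(12 if (y+a)%50==0 else 5,a*k),(0,0,255),1)
    return o
cv2.imwrite("pics/A.png",crop(s,262,82,160,150,4)) # 640x600
B=np.zeros((600,800,3),np.uint8)
B[:240,:800]=crop(t,200,130,200,60,4)
B[245:595,:420]=crop(s,328,250,60,50,7)
B[245:595,430:780]=crop(t,362,202,50,50,7)
cv2.imwrite("pics/B.png",B)
```

```text
(no output)
```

View pics/A.png

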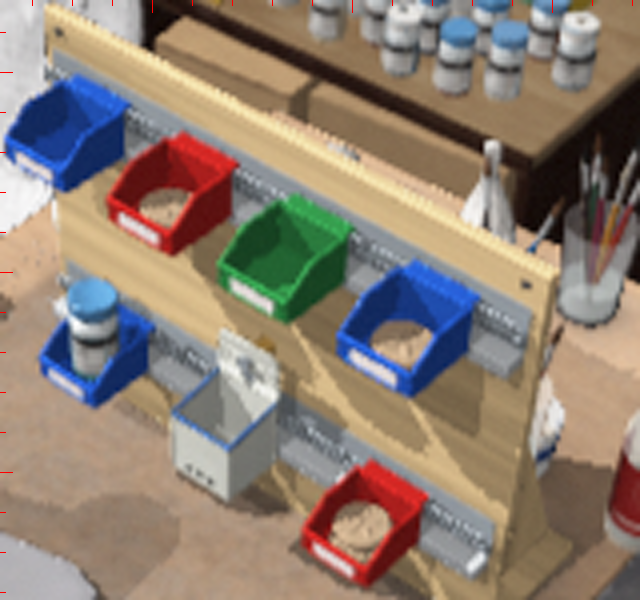

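View pics/B.png

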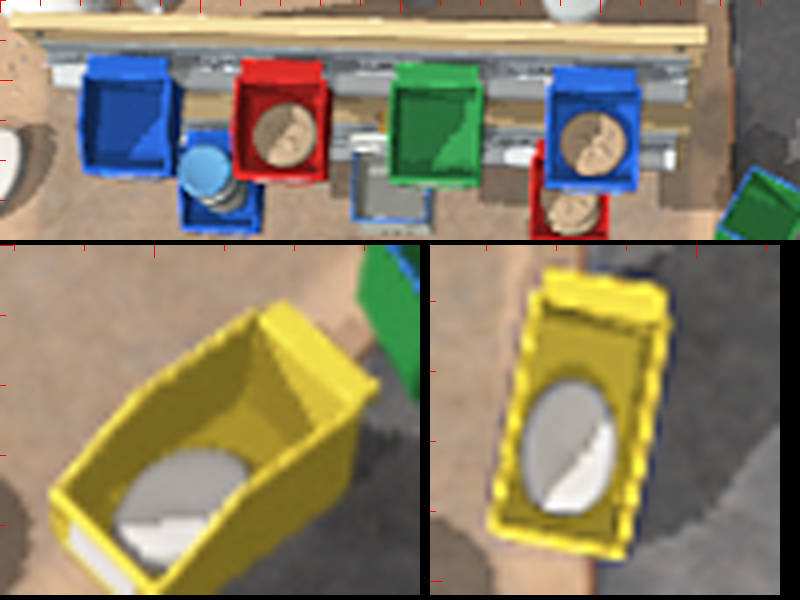

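```bash
cat > h.py <<'E'
from workcell import env
import cv2,numpy as np
from scipy.spatial.transform import Rotation as R
from scipy.optimize import least_squares
CAM={"side":(471.4895,313.6697,198.9039,[-0.1395,-0.5799,1.1965],[43.4912,-0.2831,-50.4697]),
"top":(444.8624,319.9609,202.1447,[0.3946,-0.0843,1.5418],[8.88,3.935,-89.9044])}
def proj(c,P):
    f,cx,cy,p,o=CAM[c]; q=R.from_euler("xyz",o,degrees=True).inv().apply(np.atleast_2d(P)-p)
    return np.c_[cx+f*q[:,0]/-q[:,2],cy-f*q[:,1]/-q[:,2]]
def ray(c,uv,z):
    f,cx,cy,p,o=CAM[c]; uv=np.atleast_2d(uv)
    d=R.from_euler("xyz",o,degrees=True).apply(np.c_[(uv[:,0]-cx)/f,-(uv[:,1]-cy)/f,-np.ones(len(uv))])
    return p+d*((z-p[2])/d[:,2])[:,None]
def fit(obs,p0,z=0):
    """obs: (cam,(u,v),(x,y,z) local mm); returns x,y,yaw(deg)"""
    def w(p,L): return R.from_euler("z",p[2],degrees=True).apply(np.array(L)/1e3)+[p[0],p[1],z]
    def r(p): return np.concatenate([(proj(c,w(p,L))[0]-uv) for c,uv,L in obs])
    s=least_squares(r,p0,loss="soft_l1",x_scale=[.01,.01,1])
    return s.x,r(s.x).reshape(-1,2)
E
cat > m.py <<'E'
from h import *
A=lambda x,y:("side",np.array([262+x/4-.4,82+y/4-.4]))
T=lambda x,y:("top",np.array([200+x/4-.4,130+y/4-.4]))
S7=lambda x,y:("side",np.array([328+x/7-.43,250+(y-245)/7-.43]))
T7=lambda x,y:("top",np.array([362+(x-430)/7-.43,202+(y-245)/7-.43]))
ra=[(*A(45,370),(-90,177,86)),(*A(93,405),(-90,113,86)),(*A(305,548),(-90,-113,86)),(*A(366,583),(-90,-177,86)),
(*T(12,27),(0,240,380)),(*T(706,43),(0,-240,380)),(*T(181,231),(-90,177,86)),(*T(260,234),(-90,113,86)),
(*A(537,284),(0,-240,380)),(*A(45,25),(0,240,380))]
p,r=fit(ra,[.77,.08,0]);print("rack",p.round(4),r.round(1).tolist())
b=[(*T7(545,268),(69,29,64)),(*T7(670,290),(69,-29,64)),(*T7(490,527),(-56,32,33)),(*T7(628,557),(-56,-32,33)),
(*S7(280,300),(69,29,64)),(*S7(378,385),(69,-29,64)),(*S7(52,490),(-56,32,33))]
p2,r=fit(b,[.565,-.195,0]);print("bin",p2.round(4),r.round(1).tolist())
for c in("side","top"):
    f=env.grab_frame(c)
    m=env.trace(f,"card")[0]["mask"].astype(np.uint8)
    q,_=cv2.findContours(m,0,1);q=max(q,key=cv2.contourArea)[:,0]
    w=ray(c,q,.008)[:,:2]*1e3; print(c,"card",cv2.minAreaRect(w.astype(np.float32)))
w=lambda L:R.from_euler("z",p[2],degrees=True).apply(np.array(L)/1e3)+[p[0],p[1],0]
# caddy hung: origin x=-(21.5+3.. )~-52.5, z=172-97
for c,g in(("side",A),("top",T)):
    print(c,proj(c,w([[-82,31,135],[-82,-31,135],[-25,31,189],[-25,-31,189],[-14.5,0,125]])).round(1).tolist())
print("obs",[g[1].round(1).tolist() for g in(A(175,430),A(232,448),A(222,332),A(282,370),T(352,222),T(432,222))])
E
python3 m.py
```

```text
rack [ 0.7543  0.0857 -2.9112] [[-0.6, 0.7], [0.7, 0.9], [-0.9, -0.3], [-0.3, 1.6], [-1.4, -1.1], [-0.3, 0.3], [1.0, 0.5], [-0.0, 0.5], [4.2, -1.8], [0.5, -5.6]]
bin [  0.5403  -0.1914 -10.8523] [[-0.1, 0.4], [-0.7, 0.4], [-0.1, 0.8], [-0.9, 0.0], [0.7, -0.5], [0.7, -0.1], [0.6, 0.3]]
side card ((516.1260375976562, 189.83522033691406), (112.1136245727539, 170.73825073242188), 6.951970100402832)
top card ((521.8668212890625, 190.48147583007812), (111.33845520019531, 170.70733642578125), 4.075037956237793)
side [[304.9, 183.8], [319.4, 193.2], [317.1, 162.5], [331.8, 171.5], [326.1, 179.8]]
top [[286.8, 184.4], [305.8, 185.1], [285.5, 163.3], [305.1, 164.0], [297.9, 165.2]]
obs [[305.4, 189.1], [319.6, 193.6], [317.1, 164.6], [332.1, 174.1], [287.6, 185.1], [307.6, 185.1]]
```

```bash
sed -i 's/A(537,284)/A(554,275)/; s/A(45,25)/A(47,8)/' m.py; sed -i 's/^w=lambda.*/&\nimport sys/; /^for c in("side","top"):$/,/minAreaRect/d' m.py; python3 m.py
cat >> h.py <<'E'
RK=[.7543,.0857,-2.91]; BN=[.5403,-.1914,-10.85]; CD=[.519,.190,5.5]
LEAN=40
def tcp(fr,obj,g,flip,z0=0,lean=LEAN):
    """TCP pose to hold grasp point g(mm, object frame) of object at obj (mm, in frame fr); level, same yaw as frame"""
    r=R.from_euler("z",fr[2],degrees=True)
    p=r.apply((np.array(obj)+g)/1e3)+[fr[0],fr[1],z0]
    t=r*R.from_euler("y",180-lean,degrees=True)*R.from_euler("z",180*flip,degrees=True)
    return p+t.apply([0,0,.019]),t.as_euler("xyz",degrees=True)
GC=np.array([4,0,44]); GB=np.array([16,0,42])
E
python3 - <<'E'
from h import *
for fl in(0,1):
  for n,a in dict(cpre=(RK,[-200,0,90],GC),cg=(RK,[-54.5,0,75],GC),cout=(RK,[-180,0,95],GC),cup=(CD,[0,0,100],GC),cd=(CD,[0,0,8],GC),bpre=(BN,[-60,0,75],GB),bg=(BN,[0,0,0],GB),bl=(RK,[-230,0,100],GB),bh=(RK,[-77,0,64],GB)).items():
    p,o=tcp(*a,fl); q=env.inverse_kinematics(p,o); print(fl,n,p.round(3),None if q is None else np.round(q,0))
E
```

```text
rack [ 0.7553  0.0858 -2.7673] [[-0.5, 0.7], [0.9, 0.8], [-0.6, -0.5], [0.0, 1.4], [-1.4, -1.2], [-0.3, -0.3], [1.1, 0.4], [0.0, 0.3], [0.3, 0.2], [0.1, -1.4]]
bin [  0.5403  -0.1914 -10.8523] [[-0.1, 0.4], [-0.7, 0.4], [-0.1, 0.8], [-0.9, 0.0], [0.7, -0.5], [0.7, -0.1], [0.6, 0.3]]
side [[305.2, 183.7], [319.6, 193.1], [317.2, 162.3], [332.0, 171.4], [326.3, 179.7]]
top [[286.8, 184.1], [305.8, 184.8], [285.5, 163.0], [305.1, 163.7], [297.9, 164.9]]
obs [[305.4, 189.1], [319.6, 193.6], [317.1, 164.6], [332.1, 174.1], [287.6, 185.1], [307.6, 185.1]]
0 cpre [0.571 0.095 0.119] None
0 cg [0.716 0.088 0.104] None
0 cout [0.591 0.094 0.124] None
0 cup [0.535 0.192 0.129] None
0 cd [0.535 0.192 0.037] [   2.   24.  -48. -174.  -22.   87.]
0 bpre [ 0.509 -0.185  0.102] None
0 bg [ 0.568 -0.197  0.027] None
0 bl [0.553 0.096 0.127] None
0 bh [0.706 0.088 0.091] None
1 cpre [0.571 0.095 0.119] None
1 cg [0.716 0.088 0.104] None
1 cout [0.591 0.094 0.124] None
1 cup [0.535 0.192 0.129] None
1 cd [0.535 0.192 0.037] [   2.   24.  -48. -174.  -22.  -93.]
1 bpre [ 0.509 -0.185  0.102] None
1 bg [ 0.568 -0.197  0.027] None
1 bl [0.553 0.096 0.127] None
1 bh [0.706 0.088 0.091] None
```

Run:
```python
from h import *
print(env.read_state()["tool_rot"])
P=dict(cpre=(RK,[-200,0,90],GC),cg=(RK,[-54.5,0,75],GC),cup=(CD,[0,0,100],GC),cd=(CD,[0,0,8],GC),bpre=(BN,[-60,0,75],GB),bg=(BN,[0,0,0],GB),bl=(RK,[-230,0,100],GB),bh=(RK,[-77,0,64],GB))
for n,a in P.items():
  for l in(0,15,30,34,38,45,50):
    for fl in(0,1):
      p,o=tcp(*a,fl,0,l); q=env.inverse_kinematics(p,o)
      if q is not None: print(n,l,fl,np.round(q,0).tolist())
```

```text
[ 1.79999645e+02  1.67706920e-03 -1.40825805e+01]
cpre 0 0 [26.0, 22.0, -16.0, 0.0, -52.0, -119.0]
cpre 0 1 [26.0, 22.0, -16.0, 0.0, -52.0, 61.0]
cpre 15 0 [30.0, 17.0, -33.0, 17.0, -29.0, -136.0]
cpre 15 1 [30.0, 17.0, -33.0, 17.0, -29.0, 44.0]
cpre 45 0 [-7.0, 14.0, -40.0, -160.0, -9.0, 74.0]
cpre 45 1 [-7.0, 14.0, -40.0, -160.0, -9.0, -106.0]
cpre 50 0 [-9.0, 15.0, -47.0, -168.0, -22.0, 83.0]
cpre 50 1 [-9.0, 15.0, -47.0, -168.0, -22.0, -97.0]
cg 0 0 [20.0, 35.0, 5.0, 0.0, -59.0, -113.0]
cg 0 1 [20.0, 35.0, 5.0, 0.0, -59.0, 67.0]
cg 15 0 [23.0, 30.0, -12.0, 11.0, -36.0, -124.0]
cg 15 1 [23.0, 30.0, -12.0, 11.0, -36.0, 56.0]
cg 50 0 [-7.0, 26.0, -28.0, -168.0, -15.0, 81.0]
cg 50 1 [-7.0, 26.0, -28.0, -168.0, -15.0, -99.0]
cup 0 0 [37.0, 21.0, -17.0, -0.0, -52.0, -121.0]
cup 0 1 [37.0, 21.0, -17.0, 0.0, -52.0, 59.0]
cup 15 0 [41.0, 15.0, -34.0, 17.0, -30.0, -139.0]
cup 15 1 [41.0, 15.0, -34.0, 17.0, -30.0, 41.0]
cup 45 0 [3.0, 12.0, -44.0, -169.0, -11.0, 81.0]
cup 45 1 [3.0, 12.0, -44.0, -169.0, -11.0, -99.0]
cup 50 0 [2.0, 13.0, -49.0, -173.0, -22.0, 86.0]
cup 50 1 [2.0, 13.0, -49.
[... 1064 characters left out ...]
26.0, -109.0, -15.0, -146.0]
bg 50 0 [-39.0, 28.0, -33.0, -128.0, -28.0, 60.0]
bg 50 1 [-39.0, 28.0, -33.0, -128.0, -28.0, -120.0]
bl 0 0 [27.0, 20.0, -18.0, 0.0, -52.0, -120.0]
bl 0 1 [27.0, 20.0, -18.0, 0.0, -52.0, 60.0]
bl 15 0 [31.0, 14.0, -35.0, 17.0, -29.0, -138.0]
bl 15 1 [31.0, 14.0, -35.0, 17.0, -29.0, 42.0]
bl 50 0 [-9.0, 13.0, -48.0, -167.0, -21.0, 82.0]
bl 50 1 [-9.0, 13.0, -48.0, -167.0, -21.0, -98.0]
bh 0 0 [21.0, 35.0, 2.0, 0.0, -57.0, -113.0]
bh 0 1 [21.0, 35.0, 2.0, 0.0, -57.0, 67.0]
bh 15 0 [23.0, 30.0, -14.0, 12.0, -33.0, -125.0]
bh 15 1 [23.0, 30.0, -14.0, 12.0, -33.0, 55.0]
bh 50 0 [-7.0, 27.0, -31.0, -170.0, -18.0, 83.0]
bh 50 1 [-7.0, 27.0, -31.0, -170.0, -18.0, -97.0]
```

White caddy and yellow bin are confirmed in the crops, and the rack fit agrees with both views to about 1 px. Only a 50° lean is reachable, so I'll use that, raise the arm, and go to the pre-grasp.

```bash
cat >> h.py <<'E'
RK=[.7548,.0858,-2.8]; LEAN=50; GC=np.array([4,0,44]); GB=np.array([16,0,47])
T=lambda fr,obj,g,dz=0:tcp(fr,obj,g,0,dz,50)
def st(m=""):
    s=env.read_state(); print(m,"t%.2f"%s["clock"],"q",np.round(s["joint_positions"],1).tolist(),"p",np.round(s["position"],4).tolist(),"F",np.round(s["force"],1).tolist(),"op %.3f ff %.1f"%(s["opening"],np.max(s["finger_force"])))
E
python3 - <<'E'
from h import *
env.set_joints([90,-8,0.45,0,-68,-15])
st("wp1")
env.set_joints([-9,-5,-47,-168,-22,82]); st("wp2")
p,o=T(RK,[-200,0,85],GC); env.goto(p,o); st("pre")
for n,a in dict(cg=(RK,[-54.5,0,75],GC),cl=(RK,[-54.5,0,98],GC),co=(RK,[-180,0,98],GC),cup=(CD,[0,0,100],GC),cd=(CD,[0,0,8],GC),cr=(CD,[-77,0,72],GC),bpre=(BN,[-60,0,50],GB),bg=(BN,[0,0,0],GB),bu=(BN,[0,0,60],GB),bu2=(BN,[-60,0,60],GB),bu3=([BN[0],BN[1],-2.8],[-60,0,60],GB),bl=(RK,[-230,0,82],GB),bh1=(RK,[-77,0,82],GB),bh=(RK,[-77,0,64],GB),br=(RK,[-154,0,128],GB)).items():
    p,o=T(*a);q=env.inverse_kinematics(p,o);print(n,p.round(3),None if q is None else np.round(q,0).tolist())
E
```

```text
wp1 t2.51 q [90.0, -7.9, 0.3, -0.0, -68.0, -15.0] p [0.1595, 0.4944, 0.5155] F [-1.0, 0.7, -0.8] op 1.003 ff 0.0
wp2 t4.99 q [-9.0, -5.0, -47.0, -168.0, -22.0, 82.0] p [0.55, 0.0958, 0.3097] F [-0.5, 0.6, 0.4] op 1.000 ff 0.0
pre t5.78 q [-8.7, 15.9, -46.9, -168.3, -23.1, 83.1] p [0.5739, 0.0949, 0.1175] F [0.4, -0.3, -0.4] op 1.002 ff 0.0
cg [0.719 0.088 0.107] [-7.0, 26.0, -28.0, -168.0, -15.0, 81.0]
cl [0.719 0.088 0.13 ] [-6.0, 24.0, -25.0, -163.0, -10.0, 75.0]
co [0.594 0.094 0.13 ] [-8.0, 15.0, -43.0, -167.0, -19.0, 81.0]
cup [0.537 0.192 0.132] [2.0, 13.0, -49.0, -173.0, -22.0, 86.0]
cd [0.537 0.192 0.04 ] [2.0, 29.0, -55.0, -176.0, -43.0, 89.0]
cr [0.461 0.184 0.104] [1.0, 13.0, -61.0, -173.0, -34.0, 88.0]
bpre [ 0.511 -0.186  0.085] [-37.0, 16.0, -34.0, -110.0, -21.0, 39.0]
bg [ 0.57  -0.197  0.035] [-39.0, 28.0, -32.0, -126.0, -27.0, 58.0]
bu [ 0.57  -0.197  0.095] [-29.0, 18.0, -26.0, -100.0, -14.0, 22.0]
bu2 [ 0.511 -0.186  0.095] [-35.0, 15.0, -33.0, -106.0, -19.0, 32.0]
bu3 [ 0.511 -0.19   0.095] [-34.0, 15.0, -30.0, -93.0, -24.0, 25.0]
bl [0.556 0.096 0.117] [-9.0, 15.0, -49.0, -168.0, -24.0, 83.0]
bh1 [0.708 0.088 0.117] [-7.0, 25.0, -29.0, -167.0, -14.0, 80.0]
bh [0.708 0.088 0.099] [-7.0, 27.0, -30.0, -169.0, -17.0, 82.0]
br [0.632 0.092 0.163] None
```

Run:
```python
from h import *
p,o=T(RK,[-54.5,0,75],GC)
p0,_=T(RK,[-200,0,75],GC); env.move_straight(p0,rate=.1)
print(env.move_straight(p,rate=.15,force_limit=8)); st("in")
env.gripper_to(0.3,grasp_force=25); st("grip")
f=env.grab_frame("side"); c=f["image"][120:240,240:400]
g=env.grab_frame("top")["image"][130:230,220:380]
cv2.imwrite("pics/g1.png",np.vstack([cv2.resize(c,(480,360)),cv2.resize(g,(480,240)) if 0 else cv2.resize(g[:75],(480,225))]))
```

```text
False
in t7.14 q [-6.8, 26.4, -28.0, -167.6, -14.6, 80.6] p [0.718, 0.0877, 0.1065] F [0.0, -0.7, -0.1] op 0.999 ff 0.0
grip t7.71 q [-6.9, 26.4, -28.0, -167.6, -14.6, 80.6] p [0.7187, 0.0875, 0.1068] F [-2.0, -1.2, 1.1] op 0.710 ff 25.0
```

View pics/g1.png

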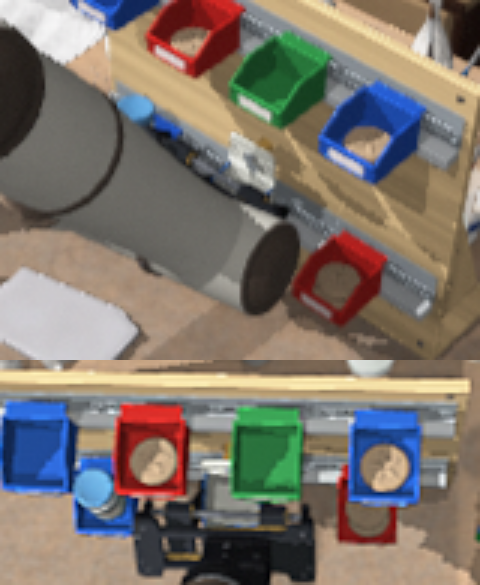

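The gripper holds the caddy across its 62 mm: opening is 61.8 mm, and the back plate and stud show at about (252,165) in the crop. Lift, then draw off under force watch.

Run:
```python
from h import *
s=env.read_state(); p=np.array(s["position"]); ex=R.from_euler("z",RK[2],degrees=True).apply([1,0,0])
print(env.move_straight(p+[0,0,.0182],rate=.04,force_limit=12)); st("up")
p=np.array(env.read_state()["position"])
print(env.move_straight(p-.02*ex,rate=.04,force_limit=6)); st("out")
```

```text
False
up t8.42 q [-6.6, 24.5, -25.9, -164.3, -10.7, 77.0] p [0.7187, 0.0876, 0.1251] F [-0.4, 0.2, -1.4] op 0.712 ff 25.0
False
out t9.07 q [-6.9, 23.1, -29.1, -165.6, -12.6, 78.5] p [0.6988, 0.0885, 0.1254] F [-0.9, -0.6, -1.3] op 0.709 ff 25.0
```

Run:
```python
from h import *
p=np.array(env.read_state()["position"]); ex=R.from_euler("z",RK[2],degrees=True).apply([1,0,0])
env.move_straight(p-.12*ex,rate=.15); st("back")
p,o=T(CD,[0,0,50],GC); env.move_straight(p,rotation=o,rate=.12); st("over")
p,o=T(CD,[0,0,4],GC); print(env.move_straight(p,rate=.04,force_limit=4)); st("down")
env.gripper_to(0.95); st("rel")
p,o=T(CD,[-100,0,25],GC); env.move_straight(p,rate=.12); st("ret")
f=env.grab_frame("side")["image"][100:300,180:400]
g=env.grab_frame("top")["image"][130:280,200:400]
cv2.imwrite("pics/g2.png",np.hstack([cv2.resize(f,(440,400)),cv2.resize(g,(360,270)).copy() if 0 else cv2.copyMakeBorder(cv2.resize(g,(360,270)),0,130,0,0,0)]))
```

```text
back t10.02 q [-8.6, 15.1, -45.2, -167.5, -20.7, 81.9] p [0.5803, 0.0942, 0.1261] F [-0.4, -0.4, -1.6] op 0.712 ff 25.0
over t11.12 q [1.9, 21.1, -52.5, -175.0, -33.7, 88.2] p [0.5381, 0.1915, 0.0823] F [0.4, -0.7, -2.1] op 0.713 ff 25.0
True
down t12.06 q [1.9, 28.4, -54.5, -175.9, -43.0, 89.3] p [0.5378, 0.192, 0.0405] F [2.3, 2.0, 0.7] op 0.712 ff 25.0
rel t12.75 q [1.9, 28.4, -54.6, -175.9, -42.8, 89.3] p [0.5366, 0.1918, 0.0398] F [-0.2, 0.3, 0.5] op 0.952 ff 0.0Traceback (most recent call last):
  File "<stdin>", line 7, in <module>
workcell.Unreachable: the arm cannot follow that straight line within its joint ranges
```

Run:
```python
from h import *
p,o=T(CD,[-45,0,75],GC); env.move_straight(p,rate=.12); st("ret")
p,o=T(CD,[-45,0,130],GC); env.move_straight(p,rate=.2); st("ret")
p,o=T(BN,[-60,0,90],GB); print(p,env.inverse_kinematics(p,o))
f=env.grab_frame("side")["image"][100:300,180:400]
g=env.grab_frame("top")["image"][130:280,200:400]
cv2.imwrite("pics/g2.png",np.hstack([cv2.resize(f,(440,400)),cv2.copyMakeBorder(cv2.resize(g,(360,270)),0,130,0,0,0)]))
```

```text
ret t13.57 q [1.3, 14.3, -56.2, -173.7, -30.4, 87.2] p [0.4929, 0.1874, 0.1067] F [0.9, -0.6, 0.1] op 0.953 ff 0.0
ret t13.99 q [1.8, 5.0, -50.2, -169.0, -15.3, 81.8] p [0.4931, 0.1875, 0.162] F [0.7, 0.2, -0.1] op 0.947 ff 0.0
[ 0.51138122 -0.18585729  0.12478704] [-25.58478526   9.91735405 -30.56483359 -87.66652014 -11.24480441
   7.21599789]
```

View pics/g2.png

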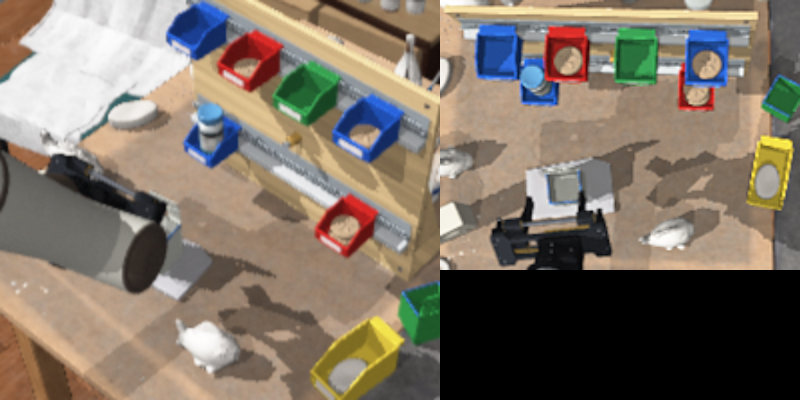

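Caddy stands upright on the card (top crop about (565,187)); the gap is empty and the stud shows at about (295,140). Now the bin.

Run:
```python
from h import *
w=lambda L:R.from_euler("z",RK[2],degrees=True).apply(np.array(L)/1e3)+[RK[0],RK[1],0]
print("stud pred",proj("side",w([[-31,0,172],[-21,0,172]])).round(1).tolist(),"obs ~[327.5,170]")
print("fish",ray("top",[328,260],.05).round(3),"rail pred side",proj("side",w([[-14.5,50,125],[-14.5,-100,125]])).round(1).tolist())
p,o=T(BN,[-60,0,85],GB); env.goto(p,o); st("hi")
p,o=T(BN,[-60,0,50],GB); env.move_straight(p,rotation=o,rate=.12); st("pre")
p,o=T(BN,[0,0,0],GB); print(env.move_straight(p,rate=.1,force_limit=6)); st("at")
env.gripper_to(0.3,grasp_force=28); st("grip")
f=env.grab_frame("side")["image"][200:340,280:440]
g=env.grab_frame("top")["image"][180:270,330:430]
cv2.imwrite("pics/g3.png",np.hstack([cv2.resize(f,(480,420)),cv2.copyMakeBorder(cv2.resize(g,(320,288)),0,132,0,0,0)]))
```

```text
stud pred [[323.1, 171.8], [325.2, 170.2]] obs ~[327.5,170]
fish [[ 0.433 -0.008  0.05 ]] rail pred side [[314.8, 172.6], [349.9, 194.7]]
hi t15.48 q [-27.4, 10.7, -30.9, -91.3, -12.6, 12.1] p [0.511, -0.1849, 0.1189] F [0.4, 0.5, 0.8] op 0.951 ff 0.0
pre t16.06 q [-36.9, 16.2, -34.4, -110.2, -21.0, 39.0] p [0.5114, -0.1855, 0.0847] F [0.1, -0.4, 0.4] op 0.952 ff 0.0
False
at t16.99 q [-38.9, 27.5, -32.5, -126.2, -26.5, 58.2] p [0.5703, -0.1968, 0.0354] F [0.1, 0.8, -0.1] op 0.949 ff 0.0
grip t17.48 q [-38.9, 27.5, -32.5, -126.2, -26.6, 58.2] p [0.5704, -0.1971, 0.0352] F [-1.8, 0.6, 3.3] op 0.735 ff 28.0
```

View pics/g3.png

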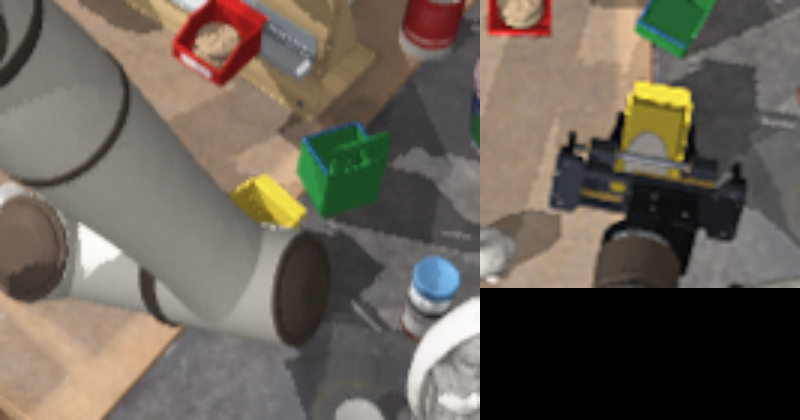

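Run:
```python
from h import *
p,o=T(BN,[0,0,62],GB); env.move_straight(p,rate=.08); st("lift")
for x in(-190,-210,-170):
    p,o=T(RK,[x,0,92],GB)
    try: env.move_straight(p,rotation=o,rate=.09); st("carry%d"%x); break
    except env.Unreachable as e: print(x,e)
p,o=T(RK,[-78,0,83],GB); print(env.inverse_kinematics(p,o))
for c in("side","top"):
    f=env.grab_frame(c); print(c,[(np.round(r["xyz"],3).tolist(),round(r["score"],2)) for r in env.search_frame(f,"bin")[:3]])
    cv2.imwrite("pics/%s4.png"%c,f["image"])
f=cv2.imread("pics/side4.png")[130:290,220:380];g=cv2.imread("pics/top4.png")[130:230,240:380]
cv2.imwrite("pics/g4.png",np.hstack([cv2.resize(f,(400,400)),cv2.copyMakeBorder(cv2.resize(g,(400,286)),0,114,0,0,0)]))
```

```text
lift t18.50 q [-28.0, 17.9, -25.5, -98.9, -13.2, 20.4] p [0.5697, -0.1969, 0.0958] F [0.4, 0.4, -2.7] op 0.732 ff 28.0
carry-190 t21.91 q [-8.3, 16.0, -43.1, -167.3, -19.4, 81.5] p [0.5956, 0.0934, 0.1268] F [-0.1, 0.8, -1.5] op 0.734 ff 28.0
[  -6.86011524   24.51254816  -28.59950455 -166.46535416  -13.40039919
   79.43317141]
side [([0.432, -0.397, 0.079], 0.7), ([0.621, 0.095, 0.146], 0.56)]
top [([0.608, 0.102, 0.117], 0.7)]
```

View pics/g4.png

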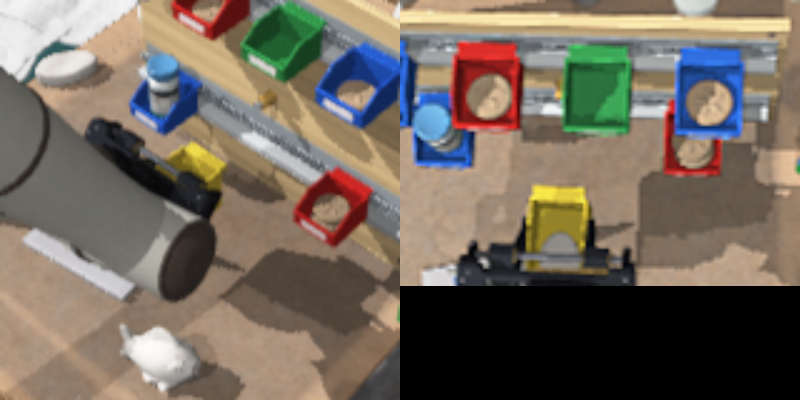

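Run:
```python
from h import *
w=lambda L:R.from_euler("z",RK[2],degrees=True).apply(np.array(L)/1e3)+[RK[0],RK[1],0]
print(proj("top",w([[-190+69,29,156],[-190+69,-29,156]])).round(1),"obs 286.2,195.2 / 305.2,195.2")
print(proj("side",w([[-190+69,29,156],[-190+69,-29,156]])).round(1),"obs 297,187.5 / 311,198?")
p,o=T(RK,[-95,0,83],GB); env.move_straight(p,rotation=o,rate=.1); env.dwell(.3); st("near")
p,o=T(RK,[-68,0,83],GB); print(env.move_straight(p,rate=.02,force_limit=5)); st("contact")
P=np.array(env.read_state()["position"]); t,_=T(RK,[-77,0,83],GB)
print("dx from nominal mm",R.from_euler("z",-RK[2],degrees=True).apply(P-t)*1e3)
```

```text
[[285.7 195. ]
 [303.8 195.7]] obs 286.2,195.2 / 305.2,195.2
[[296.9 185.7]
 [310.6 194.8]] obs 297,187.5 / 311,198?
near t23.52 q [-7.1, 23.4, -31.2, -167.1, -14.8, 80.3] p [0.6902, 0.0889, 0.118] F [0.2, 0.9, -2.4] op 0.736 ff 28.0
True
contact t24.32 q [-6.9, 24.4, -29.0, -166.5, -13.4, 79.5] p [0.7041, 0.0882, 0.1159] F [0.5, -0.0, -1.8] op 0.736 ff 28.0
dx from nominal mm [-4.32723857 -0.03139985 -1.89888919]
```

Run:
```python
from h import *
st("now")
f=env.grab_frame("side")["image"][125:215,270:380];g=env.grab_frame("top")["image"][140:200,260:340]
cv2.imwrite("pics/g5.png",np.vstack([cv2.resize(f,(440,360),interpolation=cv2.INTER_CUBIC),cv2.copyMakeBorder(cv2.resize(g,(320,240),interpolation=cv2.INTER_CUBIC),0,0,0,120,0)]))
```

```text
now t24.32 q [-6.9, 24.4, -29.0, -166.5, -13.4, 79.5] p [0.7041, 0.0882, 0.1159] F [0.5, -0.0, -1.8] op 0.736 ff 28.0
```

View pics/g5.png

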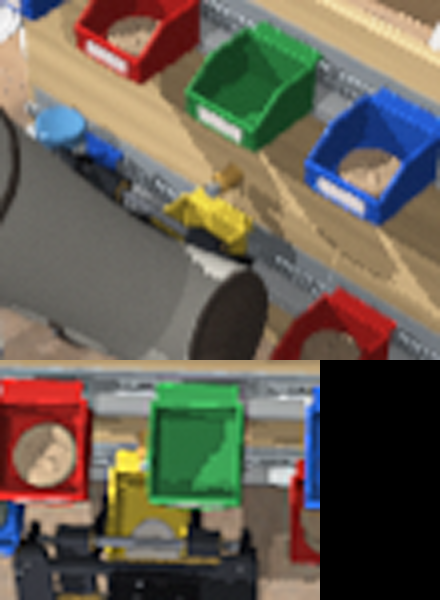

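The bin is in front of the tongues and under the stud, yellow lip at about (210,210) in the crop. No lasting contact force shows, so I'll settle, raise slightly and probe again.

Run:
```python
from h import *
inv=R.from_euler("z",-RK[2],degrees=True)
def rel(m):
    P=np.array(env.read_state()["position"]); t,_=T(RK,[-77,0,64],GB); st(m); print("  rel to hung mm",(inv.apply(P-t)*1e3).round(1))
env.dwell(.3); rel("settle")
p,o=T(RK,[-84,0,86],GB); env.move_straight(p,rotation=o,rate=.03); env.dwell(.3); rel("back/up")
p,o=T(RK,[-70,0,86],GB); print(env.move_straight(p,rate=.015,force_limit=4)); rel("contact"); env.dwell(.2); rel("c2")
```

```text
settle t24.73 q [-6.9, 24.5, -29.1, -166.5, -13.5, 79.6] p [0.7033, 0.0883, 0.115] F [0.6, -0.7, -3.3] op 0.732 ff 28.0
  rel to hung mm [-5.1 -0.  16.2]
back/up t25.38 q [-6.9, 23.8, -29.2, -166.2, -13.3, 79.2] p [0.7014, 0.0884, 0.1207] F [-1.0, -0.2, -1.8] op 0.734 ff 28.0
  rel to hung mm [-7.  -0.  21.9]
True
contact t25.84 q [-6.8, 24.1, -28.6, -165.9, -12.8, 79.0] p [0.7041, 0.0883, 0.1188] F [-0.1, -0.0, -2.3] op 0.732 ff 28.0
  rel to hung mm [-4.3  0.  20. ]
c2 t26.04 q [-6.8, 24.2, -28.7, -166.0, -12.8, 79.0] p [0.7033, 0.0884, 0.1176] F [-0.5, 0.2, -3.4] op 0.731 ff 28.0
  rel to hung mm [-5.1  0.1 18.8]
```

```bash
cat >> h.py <<'E'
def rel(m):
    P=np.array(env.read_state()["position"]); t,_=T(RK,[-77,0,64],GB); st(m); print("  rel to hung mm",(R.from_euler("z",-RK[2],degrees=True).apply(P-t)*1e3).round(1))
E
python3 - <<'E'
from h import *
p,o=T(RK,[-82.3,0,82],GB); env.move_straight(p,rotation=o,rate=.02); env.dwell(.2); rel("a")
p,o=T(RK,[-82.3,0,58],GB); print(env.move_straight(p,rate=.02,force_limit=4)); rel("down"); env.dwell(.2); rel("d2")
E
```

```text
a t26.49 q [-6.9, 24.3, -29.3, -166.8, -14.0, 79.8] p [0.7032, 0.0883, 0.1168] F [-0.3, 0.2, -1.6] op 0.730 ff 28.0
  rel to hung mm [-5.2 -0.  18.1]
True
down t27.37 q [-7.1, 26.4, -30.9, -169.0, -17.8, 82.3] p [0.7051, 0.0882, 0.0999] F [-0.0, 0.1, 1.5] op 0.732 ff 28.0
  rel to hung mm [-3.3 -0.1  1.2]
d2 t27.57 q [-7.1, 26.4, -30.9, -169.0, -17.7, 82.3] p [0.7051, 0.0882, 0.1] F [0.1, -0.4, 2.1] op 0.735 ff 28.0
  rel to hung mm [-3.3 -0.   1.2]
```

Run:
```python
from h import *
P=np.array(env.read_state()["position"]); ex=R.from_euler("z",RK[2],degrees=True).apply([1,0,0])
print(env.move_straight(P-.010*ex,rate=.02,force_limit=4)); rel("pull")
```

```text
True
pull t27.77 q [-7.1, 26.4, -30.9, -169.1, -17.8, 82.3] p [0.7051, 0.0882, 0.1001] F [0.3, -0.1, 1.4] op 0.730 ff 28.0
  rel to hung mm [-3.4 -0.   1.3]
```

The lip is caught: pulling back is stopped at once. Release and withdraw.

Run:
```python
from h import *
env.gripper_to(0.97); rel("rel"); env.dwell(.3)
P=np.array(env.read_state()["position"]); ex=R.from_euler("z",RK[2],degrees=True).apply([1,0,0])
print(env.move_straight(P-.12*ex+[0,0,.01],rate=.08,force_limit=8)); rel("ret")
p,o=T(RK,[-290,0,150],GB)
try: env.goto(p,o)
except env.Unreachable as e: print(e)
env.set_joints([-40,-5,-47,-168,-22,82]); st("away")
f=env.grab_frame("side"); cv2.imwrite("pics/side6.png",f["image"])
t=env.grab_frame("top"); cv2.imwrite("pics/top6.png",t["image"])
a=f["image"][95:245,215:415];b=t["image"][130:260,220:400]
cv2.imwrite("pics/g6.png",np.hstack([cv2.resize(a,(480,360),interpolation=cv2.INTER_CUBIC),cv2.copyMakeBorder(cv2.resize(b,(320,231)),0,129,0,0,0)]))
```

```text
rel t28.46 q [-7.1, 26.4, -30.9, -169.1, -17.8, 82.3] p [0.7053, 0.0882, 0.1003] F [0.3, -0.4, 0.1] op 0.969 ff 0.0
  rel to hung mm [-3.1 -0.1  1.5]
False
ret t30.42 q [-8.7, 17.9, -46.3, -169.1, -24.8, 83.8] p [0.586, 0.0939, 0.1104] F [-0.3, -0.1, 1.2] op 0.970 ff 0.0
  rel to hung mm [-1.226e+02 -1.000e-01  1.160e+01]
the arm cannot take that pose within its joint ranges
away t31.74 q [-40.0, -4.9, -47.0, -168.0, -22.0, 82.0] p [0.5206, -0.2011, 0.3089] F [0.4, -0.6, 0.2] op 0.970 ff 0.0
```

View pics/g6.png

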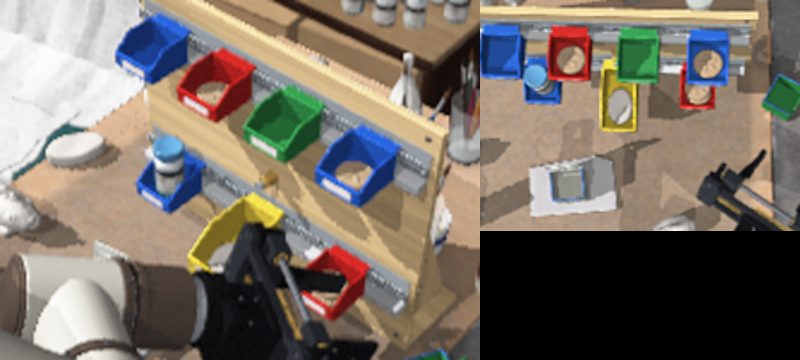

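Run:
```python
from h import *
env.set_joints([-40,-40,-30,-168,-40,82]); st("away")
w=lambda L:R.from_euler("z",RK[2],degrees=True).apply(np.array(L)/1e3)+[RK[0],RK[1],0]
box=np.array([[x,y,z] for y in(-32,32) for x,z in((-56,0),(-56,33),(-12,64),(56,64),(56,0))]+[[69,-29,64],[69,29,64]])
for c in("side","top"):
    f=env.grab_frame(c)
    hsv=cv2.cvtColor(f["image"],cv2.COLOR_BGR2HSV)
    m=cv2.inRange(hsv,(22,140,60),(34,255,255))
    n,l,s,ce=cv2.connectedComponentsWithStats(m)
    for i in range(1,n):
        if s[i,4]>60: print(c,s[i].tolist(),ce[i].round(1))
    for th in(0,8,-8):
        q=R.from_euler("y",th,degrees=True).apply(box-[62,0,61])+[62,0,61]
        h=proj(c,w(q+[-80.5,0,65])); print(" pred tilt",th,h.min(0).round(1),h.max(0).round(1))
    for t in("bin","blank","caddy"): print(c,t,[(np.round(r["xyz"],3).tolist(),round(r["score"],2)) for r in env.search_frame(f,t)[:3]])
```

```text
away t33.98 q [-40.0, -39.9, -30.1, -168.0, -40.0, 82.0] p [0.3238, -0.0142, 0.8634] F [0.6, -1.0, -0.7] op 0.971 ff 0.0
side [398, 59, 20, 25, 304] [408.  71.]
side [475, 72, 19, 13, 142] [483.2  79.1]
side [495, 78, 22, 16, 207] [504.5  86.3]
side [293, 176, 40, 42, 822] [314.8 194.3]
side [424, 372, 13, 16, 129] [429.7 379.3]
 pred tilt 0 [293.3 174.2] [333.6 217.6]
 pred tilt 8 [291.8 174.4] [333.6 215.4]
 pred tilt -8 [294.5 174.1] [333.5 219.2]
side bin [([0.692, 0.093, 0.1], 0.89)]
side blank []
side caddy [([0.529, 0.194, 0.055], 0.93), ([0.746, 0.033, 0.256], 0.65), ([0.672, -0.229, 0.053], 0.63)]
top [287, 164, 22, 40, 417] [296.  185.5]
top [472, 257, 14, 11, 71] [478.6 262.6]
 pred tilt 0 [286.6 163.6] [309.1 204.8]
 pred tilt 8 [286.1 163.5] [308.9 206.3]
 pred tilt -8 [287.  163.7] [309.2 202.7]
top bin [([0.73, 0.085, 0.31], 0.74), ([0.678, 0.107, 0.081], 0.69)]
top blank [([0.663, 0.091, 0.083], 0.48), ([0.563, 0.429, 0.055], 0.28)]
top caddy [([0.69, -0.222, 0.003], 0.73), ([0.519, 0.199, 0.026], 0.72)]
```

The yellow outline in both views (side 293–333 by 176–218, top 287–309 by 164–204) matches a level, hung bin. The blank is still in it and the caddy stands on the card.

```bash
python3 -c "
from workcell import env
print(env.close_job())"
```

```text
the job is handed in; nothing more can be done
None
```

The white caddy stands upright on the grey card, the yellow bin with its blank hangs level and caught on the lower rail, and the job was handed in at about 34 s; no verdict was returned.

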